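Trip the discard bucket and set it again

ROBOT

A 6-joint arm with a two-finger parallel gripper is mounted at the origin on a cart in front of the work surface, level with it; the furniture and walls round the work are solid. World frame = base frame: x ahead of the robot, y to its left, z up, the work surface at z = 0. Lengths are in mm, angles in rad, forces in N, time in s.
With the tool pointing down it reaches from about 275 to 750 mm from the base axis. Payload 10.2 kg.
Tool frame: the origin (TCP) lies at the very end of the fingers, on their centre line; the grasp point (between the pads) lies 19 mm behind it (ctrl.hold_point_z is the distance from the TCP to the grasp point, in mm); z points along the fingers, y is the direction in which the jaws open and shut (so a half turn about z gives the same grasp; the last joint's range is limited). The gripper opens to 85 mm and grips with 20 to 120 N. Pads are 22 mm wide; open, the fingers measure 114 mm over their backs; the gripper's body (76 mm by 85 mm) begins 54 mm behind the grasp point. The pads swing forward as they close: fully open they stand 13 mm farther back than shut.
Start: joints at [0.932, 0.313, 1.498, -0, 1.331, -0.223], TCP at [212.072, 480.267, 208.994] pointing down, gripper open.
Joint ranges: [-2.94, 2.94], [-0.97, 2.17], [0.19, 2.56], [-1.23, 4.37], [0.02, 3.11], [-2.88, 2.88]. Speed limits (rad/s): [2.39, 2.39, 3.01, 3.14, 3.14, 3.14].

INTERFACE

Orientations are given as a unit quaternion [w, x, y, z].
In Python, from rig import readout, cams, workorder, spotter, ctrl gives the robot as it stands.
- The arm moves only by the tool step_arm, never from a script. Its argument "plan" is text: rows parted by semicolons, each of 5 numbers parted by spaces: the shift along the tool's x, y, z in cm, then the turn about the tool's z in degrees, then the opening in per cent of the stroke, from 0 (shut) to 100 (fully open). In form: x y z twist gripper; .... A call has 1 to 10 rows; each row is the pose to reach, as a shift and turn from the pose commanded when the call began, along the tool's axes at that moment; what a row does not reach only later rows make up. A row lasts 1/10 s, in which the tool goes at most 50 mm and 8.59 degrees, less where a joint would pass 70% of its speed; a pose out of reach is approached as far as the arm can. A call with a gripper value outside its range is refused whole. The fingers move at their own pace and stop on an object; "grip_force" is the grip in N (left out, the last holds). Time passes only in rows, so rows that repeat a pose let the fingers close. It gives the time, the measured TCP pose, the force and the opening at its end, in the units of the state.
- readout.sense(): the state, without advancing time (a new reading comes with each control period).
- cams.capture(name): name is "scene" or "top"; returns (picture, depth): 384x512x3 uint8, red, green, blue; 384x512 float32, mm along the optical axis (not along the pixel's ray), 0 where there is no reading.
- cams.camera_info(name): a dict with "vfov" (degrees; the focal length in pixels is half the picture's height over the tangent of half this angle, whatever the lens; pixels are square), "cx", "cy" (the principal point, pixels), "k1" (the pictures are not rectified: a ray, as slopes to the right and down, at radius r is drawn at 1 + k1 r^2 times it, then the intrinsics apply), "rvec" (rotation vector, rad) and "tvec" (3), from world to camera coordinates, as OpenCV has them. Camera axes: x right, y down, z forward; pixel columns grow to the right and rows downward; lengths in mm; the calibration is good to about 2 mm. A picture is of the moment at which its call begins. camera_info takes no time and is no camera call.
- workorder.finish_job(): hands the job in, once; it reports no verdict.
Trained networks look in the newest picture that a camera, given by its name, has taken for a name from the list of things; names that differ only in an ending like _2 or _b are one class to them, and where a whole thing is asked for, a point or a joint stands for the part that bears it (a point fixed in the world has none). Each returns a list of dicts, best first, with "conf" (0 to 1); they miss things now and then, are a little off and sometimes report something else, mostly with a low value. They report only what shows in the picture. A call takes as long as a camera call. They do not tell look-alikes from the thing itself.
- spotter.regions_of(camera, target): "pixels" (384x512 bool, what is visible of it) and "extent" ([centre column, centre row, width, height] in pixels, round what is visible of it).
The state is a dict: "time_s": time; "joints": joint angles; "dq": joint speeds; "tau": joint torques, N m; "eef_pos": TCP position; "ee_rot": TCP orientation; "force": force on the tool from outside, world axes, zero at the start; "wrist_torque": the same for the moment, N m; "grip_width": opening from 0.0 (shut) to 1.0 (fully open).
Only numpy, scipy, OpenCV 4.12 (cv2) and the standard library are available. Lean on these libraries where they do the work, as an engineer would, in place of code of your own. Each camera call takes 0.05 s, during which the arm holds its last target. There are 200 camera calls.

TASK

The tip bucket on its stand already holds one stout, plain white dropper bottle; a second one of the same kind trips it. Put the matching stout bottle that stands on the open worktop to the right of the stand (not from the rows at the back) into the free part of the upright bucket, so that the bucket goes over and dumps both bottles into the tray below. Then swing the empty bucket back (its crossbar is the handle) and leave it resting upright, with both bottles in the tray.

Things in the scene. Friction and masses are not known exactly. Their poses are not given: they have to be found in the camera images.
- tip_station: Fixed bench stand: steel tray 250 (x) by 206 (y) mm, walls 36 mm high, with two grey cheek plates (190 mm high, outer faces 218 mm apart) that carry the bucket's hinge. Origin on the worktop under the hinge; z up, y along the hinge, -x the way the bucket tips. Hinge at x 0, z 165 mm. Tray inside x -187 to +57, y -100 to +100 mm, floor z 6 mm.
- bucket (a joint): Hinge of the aluminium tip bucket, rad: 0 upright on its stop, 1.658 (95 degrees) fully tipped towards the stand's -x. Over-centre: it rests upright empty (330 g) or with one bottle, two bottles take it over by themselves, and it then stays tipped. Pushed back to below 0.3 rad it falls upright by itself; 3 N at the crossbar suffices.
- trough_spot (a point): Where the new bottle's underside goes: on the flat floor of the bucket's trough, in its free part (moves with the bucket). Upright: stand's x -45, y -25, z 165 mm. Trough inside: floor x -64 to -27, y -85 to +85 mm; rear wall 30 mm high, front wall leaning out to x -99 at 40 mm height, ends 40 mm high. First bottle stands near y +60 mm, so open fingers fit on both y sides here.
- bucket_bar (a point): Middle of the bucket's crossbar (counterweight and handle): steel, 14 mm thick, 196 mm long, parallel to the hinge, 95 mm from it, free between its two end arms. In the stand's frame: upright x +84, z 210 mm; top of its arc z 260; tipped x -52, z 245 mm. Pushing it from there straight to the stand's +x with the fingertips 15 mm below its middle swings the bucket upright.
- new_bottle_center (a point): The bottle to add: stout dropper bottle, plain white all over with white cone cap, standing on the open worktop right of the stand among three loose bottles that are slimmer, taller or capped otherwise. 28 mm diameter, 60 mm high (body 40 mm, above it the 20 mm wide cap), about 60 g. Point: its centre, 30 mm above its underside; z axis towards the cap.
- first_bottle_center (a point): The bottle of the same kind (28 mm diameter, 60 mm high, about 60 g) that already stands in the bucket. Point: its centre, 30 mm above its underside; z axis towards the cap.
Not all that is in view belongs to the job. What is shaped like the part that bears first_bottle_center but red is not meant.

How it is judged:
By the outcome, as a careful person would: the job done as asked, in the order asked, and still so for the second after the job is handed in, with the robot touching nothing.
It also fails if it takes over 53 s, if anything falls off the work surface, if the arm or the gripper's body presses on something with over 40 N, if the wrist force passes 120 N, or if a joint passes its speed limit or range.

## Working session

There is one attempt and no reset: what is moved stays moved. The work goes in short steps, Python scripts to look and compute and a tool call to move; the robot and the scene stay as the last step left them, time stands still between calls to the robot, and variables do not carry over. Pictures are saved under pics/ and viewed, about 8 in all and at most 12, crops included, and the job is handed in when it is done.

Besides the shell and the picture viewer there is one more tool, called after ">>>" as name(argument=value, ...), one argument or row to a line, values as JSON. step_arm: Moves the arm, as the interface text tells. Its arguments: {"type":"object","properties":{"plan":{"type":"string"},"grip_force":{"type":"number"}},"required":["plan"]}

```bash
ls; mkdir -p pics; cat > h.py <<'E'
import numpy as np, cv2
from rig import readout, cams, workorder, spotter, ctrl
def cam(n):
    i=cams.camera_info(n); f=192/np.tan(np.radians(i['vfov'])/2)
    R=cv2.Rodrigues(np.array(i['rvec'],float))[0]; return i,f,R,np.array(i['tvec'],float)
def cloud(n,dep):
    i,f,R,t=cam(n); v,u=np.mgrid[:384,:512]
    a=np.stack([(u-i['cx'])/f,(v-i['cy'])/f],-1); s=a.copy()
    for _ in range(20): s=a/(1+i['k1']*(s**2).sum(-1,keepdims=True))
    p=np.dstack([s,np.ones((384,512))])*dep[...,None]
    P=(p-t)@R; P[dep==0]=np.nan; return P
def proj(n,X):
    i,f,R,t=cam(n); c=R@np.array(X,float)+t; s=c[:2]/c[2]; s=s*(1+i['k1']*(s@s)); return s*f+[i['cx'],i['cy']]
def save(fn,im,box=None,k=1):
    if box: im=im[box[1]:box[3],box[0]:box[2]]
    cv2.imwrite('pics/'+fn,cv2.resize(im[...,::-1],None,fx=k,fy=k,interpolation=cv2.INTER_CUBIC))
E
cat > a.py <<'E'
from h import *
print(readout.sense()['time_s'],readout.sense()['ee_rot'],ctrl.hold_point_z)
ims=[]
for n in ['scene','top']:
    im,d=cams.capture(n); np.savez(n+'.npz',im=im,d=d); P=cloud(n,d); ims.append(im)
    i=cam(n); print(n,'cam pos',-i[2].T@i[3])
    for t in ['new_bottle_center','tip_station','bucket','bucket_bar']:
        for r in spotter.regions_of(n,t)[:6]:
            m=r['pixels']; q=P[m]; print(n,t,round(r['conf'],2),np.round(r['extent']),np.round(np.nanmedian(q,0)),'lo',np.round(np.nanpercentile(q,3,0)),'hi',np.round(np.nanpercentile(q,97,0)))
save('scene.png',ims[0],k=1.5); save('top.png',ims[1],k=1.5)
E
python3 a.py
```

```text
pics
0.0 [-2.68683200e-04  2.06404447e-01  9.78466561e-01 -5.66750586e-04] 18.700000000000003
scene cam pos [906.20379857 579.09319173 915.89293616]
scene tip_station 0.64 [292. 245. 131. 126.] [560.  42.  65.] lo [399. -63.   4.] hi [667. 155. 215.]
scene bucket 0.71 [284. 223. 117.  88.] [542.  29. 186.] lo [481. -59.   7.] hi [681. 146. 216.]
scene bucket_bar 0.8 [282. 223. 112.  84.] [537.  32. 187.] lo [483. -55. 164.] hi [681. 143. 217.]
top cam pos [ 365.04180864  -94.34301224 1355.80837213]
top new_bottle_center 0.46 [306. 246.   8.  12.] [ 467. -235.   48.] lo [ 458. -247.   27.] hi [ 479. -226.   62.]
top tip_station 0.86 [203. 212. 101. 125.] [518.  29.  12.] lo [403. -71.   2.] hi [665. 145. 215.]
top bucket 0.77 [197. 193.  90.  90.] [545.  35. 177.] lo [483. -50.  13.] hi [682. 146. 217.]
top bucket_bar 0.85 [196. 193.  86.  85.] [543.  31. 178.] lo [484. -50.  17.] hi [679. 144. 217.]
```

View pics/scene.png

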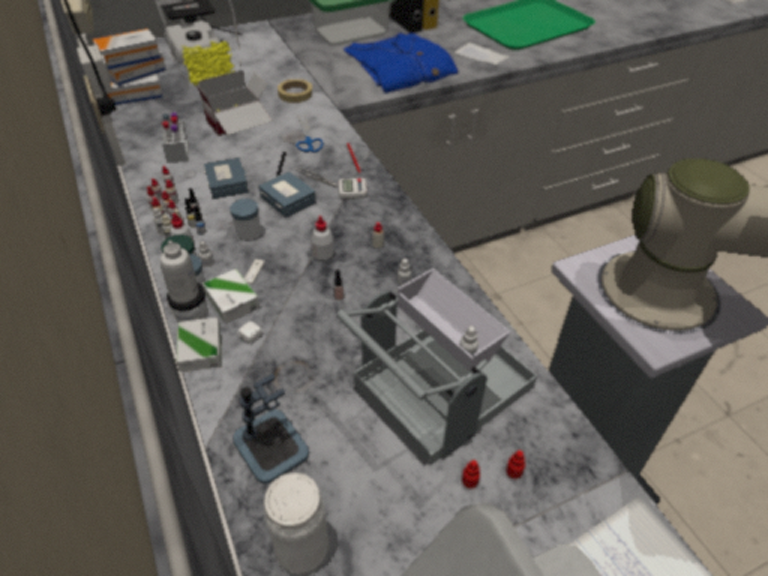

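View pics/top.png

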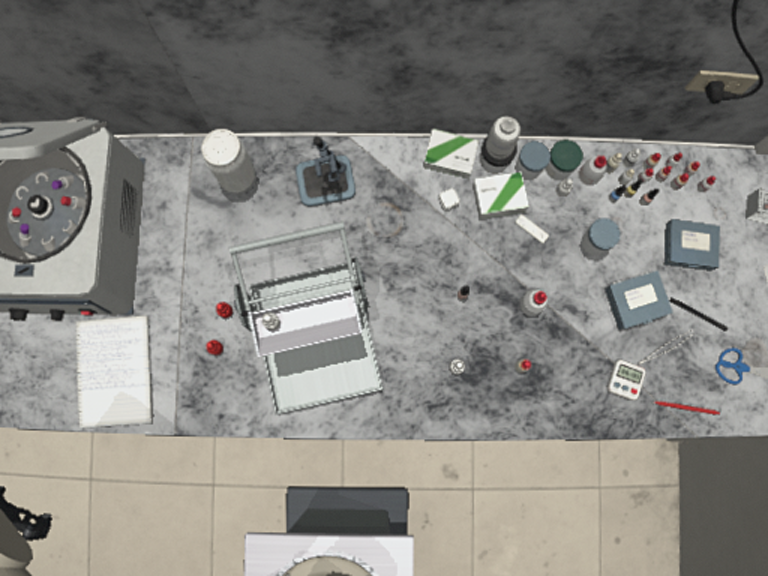

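The top view shows four loose bottles right of the stand, at original pixels (308,195) black cap, (358,199) large with a red cap, (350,244) red cap and (306,244) white with a white cap. The last fits the description. The first bottle stands in the bucket at (180,214). I'll confirm with a crop and fit the stand's pose.

```bash
cat > b.py <<'E'
from h import *
from scipy.optimize import minimize
C={}
for n in ['scene','top']:
    z=np.load(n+'.npz'); C[n]=(z['im'],cloud(n,z['d']))
s=C['scene'][0];t=C['top'][0]
a=cv2.resize(s[150:240,200:320],(640,480)) ; b=cv2.resize(t[180:270,280:400],(640,480))
im=np.hstack([a,b]); im=cv2.resize(im,(800,300)); save('crop1.png',im)
for n in C:
    P=C[n][1]; Q=P.reshape(-1,3)
    def near(c,r,lo,hi): return Q[(np.hypot(Q[:,0]-c[0],Q[:,1]-c[1])<r)&(Q[:,2]>lo)&(Q[:,2]<hi)]
    q=near((467,-235),40,5,80); print(n,'newb',len(q),np.round(q.min(0)),np.round(q.max(0)))
    cap=q[q[:,2]>50]; print(' cap',len(cap),np.round(cap.mean(0),1), 'body',np.round(q[(q[:,2]>15)&(q[:,2]<42)].mean(0),1))
    # bar
    m=Q[(Q[:,0]>600)&(Q[:,0]<720)&(Q[:,1]>-100)&(Q[:,1]<190)&(Q[:,2]>205)&(Q[:,2]<225)]
    v=np.linalg.svd(m-m.mean(0))[2][0]; pr=(m-m.mean(0))@v
    print(' bar',len(m),np.round(m.mean(0),1),np.round(v,3),np.round(pr.min()),np.round(pr.max()),'mid',np.round(m.mean(0)+v*(pr.min()+pr.max())/2,1), 'yaw',np.degrees(np.arctan2(-v[0],v[1])))
    # first bottle
    w=Q[(Q[:,0]>450)&(Q[:,0]<600)&(Q[:,1]>-60)&(Q[:,1]<150)&(Q[:,2]>207)]
    w=w[(w[:,2]<232)]; print(' first',len(w),np.round(np.median(w,0),1))
    # tray rect: rim z 30..40
    k=Q[(Q[:,0]>330)&(Q[:,0]<700)&(Q[:,1]>-110)&(Q[:,1]<190)&(Q[:,2]>25)&(Q[:,2]<45)].astype(np.float32)
    print(' rim',cv2.minAreaRect(k[:,:2]))
    ch=Q[(Q[:,0]>500)&(Q[:,0]<680)&(Q[:,1]>-110)&(Q[:,1]<190)&(Q[:,2]>180)&(Q[:,2]<196)]
    print(' z190',len(ch))
E
python3 b.py
```

```text
scene newb 117 [ 460. -248.    5.] [ 487. -224.   63.]
 cap 17 [ 473.4 -237.2   56.4] body [ 475.5 -233.    28.1]
 bar 522 [667.6  72.  214.3] [-0.24   0.971 -0.002] -107.0 90.0 mid [669.6  63.9 214.3] yaw 13.870502215772149
 first 75 [533.5  93.3 214.1]Traceback (most recent call last):
  File "b.py", line 23, in <module>
    print(' rim',cv2.minAreaRect(k[:,:2]))
                 ~~~~~~~~~~~~~~~^^^^^^^^^
cv2.error: OpenCV(4.12.0) /io/opencv/modules/imgproc/src/convhull.cpp:143: error: (-215:Assertion failed) total >= 0 && (depth == CV_32F || depth == CV_32S) in function 'convexHull'
```

View pics/crop1.png

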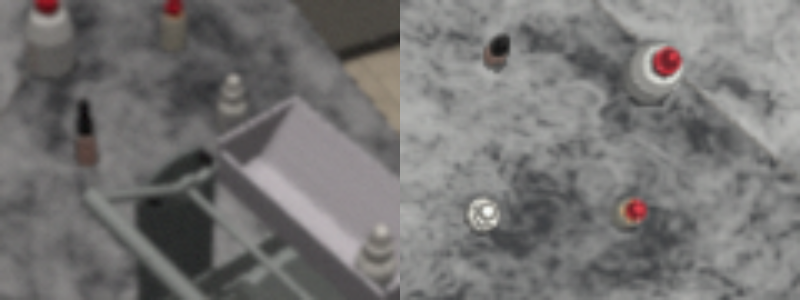

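The crop confirms the candidate: an all-white bottle with a white cone cap, the twin of the one in the bucket.

```bash
sed -i 's/k\[:,:2\])/np.ascontiguousarray(k[np.isfinite(k[:,0]),:2]).astype(np.float32))/' b.py; python3 b.py
cat >> b.py <<'E'
E
python3 - <<'E'
from h import *
from scipy.optimize import least_squares
# fit stand pose: inner tray floor + trough floor/rims via robust matching: trough floor points (top cam)
z=np.load('top.npz');P=cloud('top',z['d']).reshape(-1,3);P=P[np.isfinite(P[:,0])]
yaw=np.radians(13.6);
for z0,z1,nm in [(163,170,'floor'),(200,209,'rim'),(186,194,'cheek/rearrim'),(3,9,'trayfloor'),(33,40,'trayrim')]:
    m=P[(P[:,2]>z0)&(P[:,2]<z1)&(abs(P[:,0]-560)<190)&(abs(P[:,1]-45)<140)]
    d=m[:,:2]-np.array([588,84]); c,s=np.cos(yaw),np.sin(yaw)
    L=d@np.array([[c,-s],[s,c]]); print(nm,len(L),np.round(np.percentile(L,[1,5,50,95,99],axis=0).T,0).tolist())
E
```

```text
scene newb 117 [ 460. -248.    5.] [ 487. -224.   63.]
 cap 17 [ 473.4 -237.2   56.4] body [ 475.5 -233.    28.1]
 bar 522 [667.6  72.  214.3] [-0.24   0.971 -0.002] -107.0 90.0 mid [669.6  63.9 214.3] yaw 13.870502215772149
 first 75 [533.5  93.3 214.1]
 rim ((523.1543579101562, 30.55767059326172), (252.5872039794922, 215.49476623535156), 13.58504581451416)
 z190 1039
top newb 103 [ 433. -269.    5.] [ 504. -197.   63.]
 cap 26 [ 467.6 -238.4   56.7] body [ 465.5 -236.7   29.5]
 bar 454 [664.3  64.8 214.6] [-0.236  0.972  0.001] -98.0 97.0 mid [664.4  64.7 214.6] yaw 13.656636421273479
 first 92 [523.9  86.5 211. ]
 rim ((521.2963256835938, 27.550148010253906), (252.64907836914062, 209.27474975585938), 13.618940353393555)
 z190 576
floor 944 [[-80.0, -77.0, -55.0, -11.0, -9.0], [-134.0, -117.0, -45.0, 43.0, 65.0]]
rim 309 [[-113.0, -112.0, -106.0, 62.0, 66.0], [-133.0, -128.0, -35.0, 53.0, 58.0]]
cheek/rearrim 362 [[-102.0, -101.0, -65.0, 26.0, 35.0], [-145.0, -142.0, -27.0, 67.0, 70.0]]
trayfloor 3410 [[-228.0, -196.0, -117.0, 104.0, 152.0], [-185.0, -137.0, -37.0, 78.0, 121.0]]
trayrim 242 [[-204.0, -203.0, -100.0, 47.0, 48.0], [-140.0, -139.0, -62.0, 64.0, 65.0]]
```

Stand origin is about (584.5, 43.5), yaw 13.6°, and the bottle is at about (470, -240). Moving.

>>> step_arm(
  plan="-52.7 -55.4 0 -37.4 100;-52.7 -55.4 0 -37.4 100;-52.7 -55.4 0 -37.4 100;-52.7 -55.4 0 -37.4 100;-52.7 -55.4 0 -37.4 100;-52.7 -55.4 0 -37.4 100;-52.7 -55.4 0 -37.4 100;-52.7 -55.4 0 -37.4 100;-52.7 -55.4 0 -37.4 100;-52.7 -55.4 0 -37.4 100",
  grip_force=30,
)

```text
time_s: 1.5
eef_pos: [371.5, 37.5, 209.6]
ee_rot: [0.001, -0.118, 0.993, -0.0]
force: [0.7, 1.2, -0.1]
grip_width: 1.005
```

```bash
cat > d.py <<'E'
import sys
from h import *
from scipy.spatial.transform import Rotation as Ro
s=readout.sense(); q=s['ee_rot']; R=Ro.from_quat([q[1],q[2],q[3],q[0]]).as_matrix()
tgt=np.array([float(a) for a in sys.argv[1:4]]); yaw=float(sys.argv[4]) if len(sys.argv)>4 else 103.6
d=R.T@(tgt-s['eef_pos'])/10; cur=np.degrees(np.arctan2(R[1,1],R[0,1]))
print(round(s['time_s'],2),np.round(s['eef_pos'],1),'F',np.round(s['force'],1),'w',round(s['grip_width'],3),'shift cm',np.round(d,2),'twist',round((cur-yaw+180)%360-180,2),'tilt',np.round(R[:,2],3),np.round(s['joints'],2))
E
python3 d.py 470 -240 110
```

```text
1.5 [371.5  37.5 209.6] F [ 0.7  1.2 -0.1] w 1.005 shift cm [ -3.06 -29.28   9.97] twist -0.03 tilt [ 0.001 -0.    -1.   ] [-0.22 -0.03  1.9   0.    1.27 -2.02]
```

>>> step_arm(
  plan="-3.1 -29.3 2 0 100;-3.1 -29.3 4 0 100;-3.1 -29.3 6 0 100;-3.1 -29.3 8 0 100;-3.1 -29.3 10 0 100;-3.1 -29.3 10 0 100;-3.1 -29.3 10 0 100;-3.1 -29.3 10 0 100;-3.1 -29.3 10 0 100",
)

```text
time_s: 2.4
eef_pos: [470.0, -237.5, 109.5]
ee_rot: [-0.0, -0.118, 0.993, 0.0]
force: [-0.7, 1.1, 0.4]
grip_width: 0.997
```

```bash
python3 d.py 470 -240 12; python3 - <<'E'
from h import *
for n in ['scene','top']:
    im,d=cams.capture(n); u,v=proj(n,[470,-240,45]); print(n,u,v); u=int(u);v=int(v); save('c2'+n+'.png',im,(u-40,v-40,u+40,v+40),5)
import cv2
cv2.imwrite('pics/c2.png',np.hstack([cv2.imread('pics/c2scene.png'),cv2.imread('pics/c2top.png')]))
E
```

```text
2.4 [ 470.  -237.5  109.5] F [-0.7  1.1  0.4] w 0.997 shift cm [ 0.06 -0.24  9.75] twist -0.02 tilt [-0.  0. -1.] [-0.69  0.42  1.63  0.    1.1  -2.5 ]
scene 269.605084117244 176.60399423165705
top 305.4182434005147 242.8299925225865
```

View pics/c2.png

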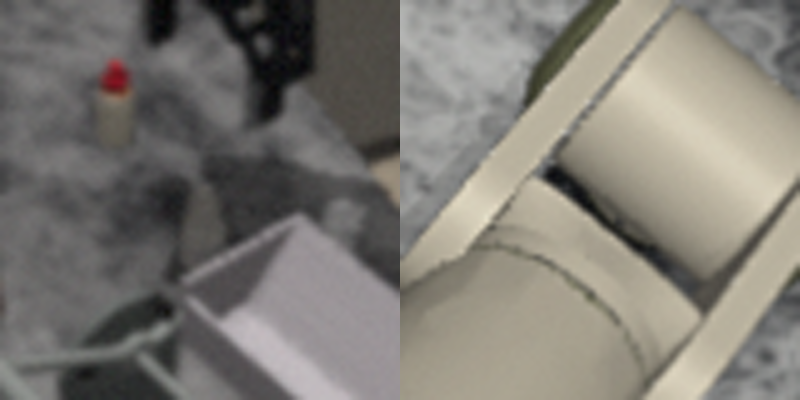

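The scene crop shows the bottle at about crop (200,215), below and between the fingers. The arm hides it in the top view. Descending and gripping.

>>> step_arm(
  plan="0 0 4 0 100;0 0 8 0 100;0 0 9.7 0 100;0 0 9.7 0 100;0 0 9.7 0 0;0 0 9.7 0 0;0 0 9.7 0 0;0 0 9.7 0 0;0 0 9.7 0 0;0 0 9.7 0 0",
  grip_force=30,
)

```text
time_s: 3.5
eef_pos: [470.5, -238.3, 12.9]
ee_rot: [0.0, -0.118, 0.993, -0.0]
force: [-0.9, 0.7, 6.1]
grip_width: 0.213
```

```bash
python3 d.py 470 -240 300
```

```text
3.5 [ 470.5 -238.3   12.9] F [-0.9  0.7  6.1] w 0.213 shift cm [  0.07  -0.19 -28.71] twist -0.03 tilt [ 0.001 -0.001 -1.   ] [-0.69  0.56  1.7  -0.    0.88 -2.5 ]
```

>>> step_arm(
  plan="0 0 0 0 0;0 0 0 0 0;0 0 -4 0 0;0 0 -4 0 0",
)

```text
time_s: 3.9
eef_pos: [471.9, -239.3, 55.9]
ee_rot: [0.002, -0.118, 0.993, -0.002]
force: [0.7, -0.8, -1.2]
grip_width: 0.215
```

```bash
python3 d.py 470 -240 300; python3 - <<'E'
from h import *
im,d=cams.capture('scene'); u,v=map(int,proj('scene',[470,-240,80])); save('c3.png',im,(u-50,v-40,u+50,v+40),8)
E
```

```text
3.9 [ 471.9 -239.3   55.9] F [ 0.7 -0.8 -1.2] w 0.215 shift cm [  0.1   -0.15 -24.41] twist -0.02 tilt [ 0.005 -0.004 -1.   ] [-0.69  0.49  1.67  0.    0.97 -2.5 ]
```

View pics/c3.png

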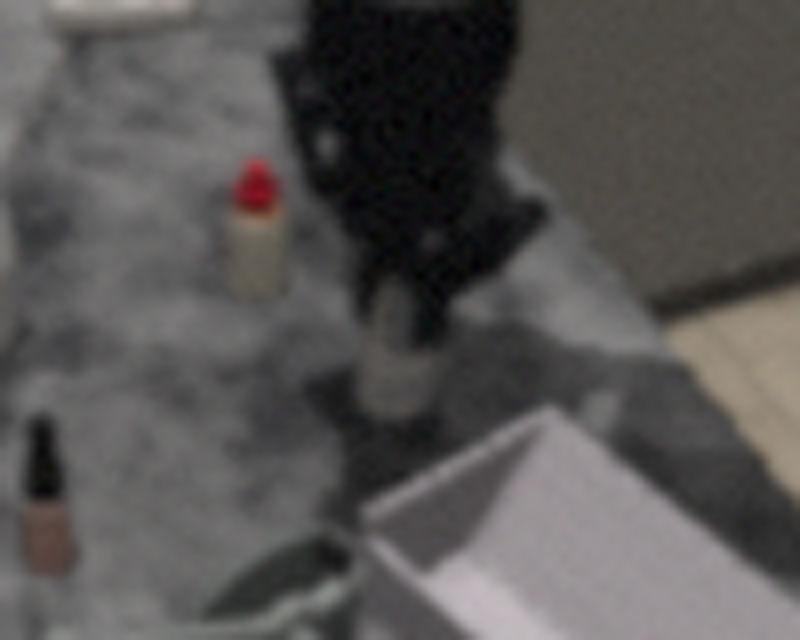

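```bash
python3 - <<'E'
from h import *
print(readout.sense()['eef_pos'],readout.sense()['grip_width'])
im,d=cams.capture('scene'); P=cloud('scene',d)
m=(np.hypot(P[...,0]-475,P[...,1]+237)<28)&(P[...,2]>15)
v,u=np.where(m); 
for r in range(v.min(),v.max()+1):
    k=m[r]; 
    if k.sum(): print(r,np.where(k)[0][[0,-1]],np.round(np.nanmedian(P[r][k],0)),im[r][k].mean(0).round())
E
```

```text
[ 471.02070521 -238.65752384   53.87937373] 0.21294886066375326
76 [274 275] [ 459. -259.  374.] [165. 154. 135.]
77 [270 278] [ 464. -257.  373.] [164. 153. 134.]
78 [269 280] [ 464. -251.  373.] [164. 153. 134.]
79 [266 281] [ 468. -248.  372.] [161. 151. 131.]
80 [265 281] [ 470. -245.  372.] [161. 150. 131.]
81 [264 280] [ 475. -242.  372.] [159. 149. 130.]
82 [263 278] [ 481. -239.  372.] [158. 148. 129.]
83 [263 275] [ 486. -236.  372.] [158. 148. 129.]
84 [262 273] [ 490. -236.  371.] [155. 145. 126.]
85 [262 270] [ 495. -235.  371.] [154. 143. 125.]
86 [262 268] [ 499. -229.  371.] [155. 144. 126.]
87 [264 264] [ 502. -231.  368.] [154. 143. 126.]
124 [262 262] [ 502. -236.  253.] [52. 52. 48.]
125 [265 265] [ 500. -224.  258.] [60. 61. 58.]
126 [263 272] [ 496. -219.  256.] [59. 58. 56.]
127 [267 279] [ 478. -211.  253.] [66. 64. 64.]
128 [267 279] [ 485. -216.  249.] [54. 54. 54.]
129 [270 279] [ 482. -213.  248.] [34. 33. 33.]
130 [279 279] [ 463. -212.  238.] [1. 5. 3.]
141 [262 262] [ 493. -252.  182.] [10. 10. 12.]
142 [261 264] [ 493. -249.  180.] [17. 17. 17.]
143 [26
[... 1116 characters left out ...]
. -230.  100.] [47. 47. 46.]
167 [263 275] [ 480. -226.  100.] [47. 47. 47.]
168 [265 275] [ 479. -225.   96.] [45. 44. 44.]
169 [266 275] [ 478. -222.   91.] [46. 46. 44.]
170 [265 275] [ 478. -225.   86.] [51. 52. 51.]
171 [265 274] [ 479. -225.   82.] [60. 59. 58.]
172 [265 273] [ 479. -231.   76.] [71. 70. 68.]
173 [265 273] [ 478. -231.   69.] [80. 78. 76.]
174 [265 273] [ 480. -231.   66.] [82. 80. 77.]
175 [265 273] [ 477. -231.   62.] [80. 78. 76.]
176 [265 273] [ 476. -229.   58.] [77. 74. 74.]
177 [265 273] [ 478. -231.   53.] [75. 73. 73.]
178 [265 273] [ 480. -230.   49.] [76. 74. 73.]
179 [266 272] [ 478. -228.   47.] [78. 76. 74.]
180 [267 270] [ 479. -229.   42.] [66. 64. 62.]
```

The bottle's underside measures about 42 with the TCP at 54. That's 12 mm below the TCP, as planned, so the hold is good. Lifting and carrying.

```bash
python3 d.py 546.7 8.6 250
```

```text
4.0 [ 470.3 -238.    52.5] F [-0.2 -0.  -0.5] w 0.21 shift cm [-13.23  22.16 -19.76] twist -0.02 tilt [ 0.001 -0.001 -1.   ] [-0.69  0.49  1.68 -0.    0.97 -2.5 ]
```

>>> step_arm(
  plan="0 0 -5 0 0;0 0 -10 0 0;0 0 -15 0 0;0 0 -19.8 0 0;-2 3.5 -19.8 0 0;-4.5 7.5 -19.8 0 0;-7 11.5 -19.8 0 0;-9.5 15.5 -19.8 0 0;-12 20 -19.8 0 0;-13.2 22.2 -19.8 0 0",
)

```text
time_s: 5.0
eef_pos: [546.4, 12.2, 248.8]
ee_rot: [-0.001, -0.119, 0.993, 0.001]
force: [0.4, -0.8, -0.8]
grip_width: 0.213
```

>>> step_arm(
  plan="0 0 0 0 0;0 0 0 0 0;0 0 0 0 0",
)

```text
time_s: 5.3
eef_pos: [546.1, 7.9, 249.5]
ee_rot: [-0.001, -0.118, 0.993, 0.0]
force: [1.0, 1.0, -0.0]
grip_width: 0.213
```

```bash
python3 d.py 546.7 8.6 179; python3 - <<'E'
from h import *
ims=[]
for n in ['scene','top']:
    im,d=cams.capture(n); u,v=map(int,proj(n,[550,30,190])); ims.append(im[v-50:v+50,u-50:u+50])
save('c4.png',np.hstack(ims),k=4)
E
```

```text
5.3 [546.1   7.9 249.5] F [ 1.  1. -0.] w 0.213 shift cm [-0.08  0.05  7.05] twist -0.09 tilt [-0.001 -0.    -1.   ] [-0.2   0.34  1.36 -0.    1.45 -2.01]
```

View pics/c4.png

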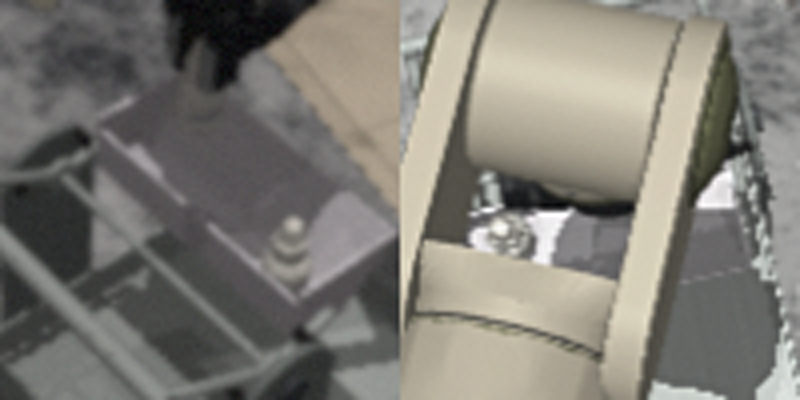

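The scene crop shows the bottle at (205,100) over the free end of the trough, with the first one at (290,250). Lowering.

>>> step_arm(
  plan="0 0 3 0 0;0 0 5.5 0 0;0 0 6.8 0 0;0 0 7.2 0 0;0 0 7.2 0 0;0 0 7.2 0 0",
)

```text
time_s: 6.0
eef_pos: [546.7, 8.5, 179.2]
ee_rot: [0.001, -0.118, 0.993, -0.0]
force: [0.1, 0.4, -1.0]
grip_width: 0.216
```

```bash
python3 d.py 500 -3 280; python3 - <<'E'
from h import *
im,d=cams.capture('scene'); u,v=map(int,proj('scene',[550,30,190])); save('c5.png',im[v-50:v+50,u-50:u+50],k=6)
E
```

```text
6.0 [546.7   8.5 179.2] F [ 0.1  0.4 -1. ] w 0.216 shift cm [  4.8   -0.03 -10.09] twist -0.05 tilt [ 0.002 -0.    -1.   ] [-0.2   0.38  1.48  0.    1.28 -2.01]
```

View pics/c5.png

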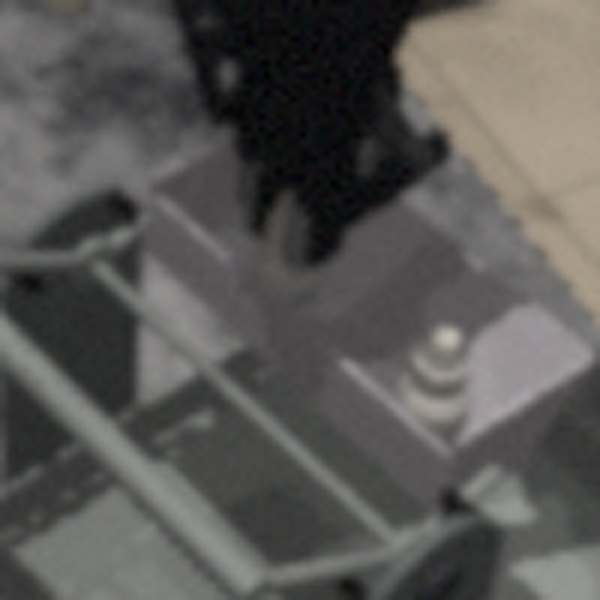

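The bottle (290,270) is inside the trough, clear of the walls and of the first bottle. Releasing and retreating quickly.

>>> step_arm(
  plan="0 0 0.1 0 0;0 0 0.1 0 60;0 0 0.1 0 60;0 0 -4.5 0 60;0 0 -9.5 0 60;3 0 -13 0 60;8 0 -13 0 60;10 0 -13 0 60;10 0 -13 0 60;10 0 -13 0 60",
)

```text
time_s: 7.05
eef_pos: [449.4, -14.7, 308.6]
ee_rot: [0.001, -0.118, 0.993, -0.0]
force: [1.1, 0.4, -0.4]
grip_width: 0.599
```

```bash
python3 d.py 500 -3 280; python3 - <<'E'
from h import *
ims=[]
for n in ['scene','top']:
    im,d=cams.capture(n); u,v=map(int,proj(n,[540,30,120])); ims.append(im[v-75:v+75,u-65:u+65])
save('c6.png',np.hstack(ims),k=3)
E
```

```text
7.05 [449.4 -14.7 308.6] F [ 1.1  0.4 -0.4] w 0.599 shift cm [-5.19 -0.05  2.87] twist -0.05 tilt [ 0.001 -0.    -1.   ] [-0.29  0.09  1.52  0.    1.54 -2.1 ]
```

View pics/c6.png

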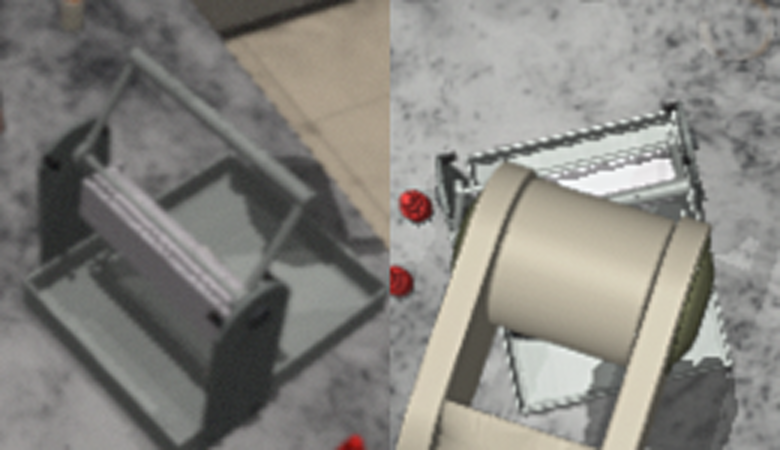

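The bucket has tipped: the bar stands at scene crop (225,120). The bottles are hidden behind it or under the arm. I'll position for the push with closed fingers and look again.

```bash
python3 d.py 474 17 230
```

```text
7.15 [449.8 -14.6 308.1] F [-0.5 -0.3  0.9] w 0.6 shift cm [-3.1   2.5   7.81] twist -0.01 tilt [-0.  0. -1.] [-0.29  0.09  1.52  0.    1.54 -2.1 ]
```

>>> step_arm(
  plan="-3.1 2.5 0 0 0;-3.1 2.5 2 0 0;-3.1 2.5 4 0 0;-3.1 2.5 6 0 0;-3.1 2.5 7.8 0 0;-3.1 2.5 7.8 0 0;-3.1 2.5 7.8 0 0;-3.1 2.5 7.8 0 0",
)

```text
time_s: 7.95
eef_pos: [474.0, 16.9, 231.1]
ee_rot: [0.001, -0.118, 0.993, -0.0]
force: [0.0, -0.4, 0.4]
grip_width: 0.002
```

```bash
python3 d.py 644 58 230; python3 - <<'E'
from h import *
ims=[]
for n in ['scene','top']:
    im,d=cams.capture(n); u,v=map(int,proj(n,[540,30,120])); ims.append(im[v-75:v+75,u-65:u+65])
    P=cloud(n,d).reshape(-1,3)
    m=P[(P[:,0]>380)&(P[:,0]<700)&(P[:,1]>-100)&(P[:,1]<180)&(P[:,2]>235)&(P[:,2]<256)&~((np.hypot(P[:,0]-474,P[:,1]-17)<70))]
    if len(m): print(n,len(m),np.round(np.median(m,0)),np.round(m.min(0)),np.round(m.max(0)))
save('c7.png',np.hstack(ims),k=3)
E
```

```text
7.95 [474.   16.9 231.1] F [ 0.  -0.4  0.4] w 0.002 shift cm [-17.48  -0.     0.13] twist -0.01 tilt [ 0.001 -0.    -1.   ] [-0.21  0.18  1.61  0.    1.35 -2.02]
scene 423 [535.  58. 249.] [509. -62. 235.] [567. 128. 255.]
top 79 [554. -48. 251.] [545. -62. 238.] [566.  -9. 255.]
```

View pics/c7.png

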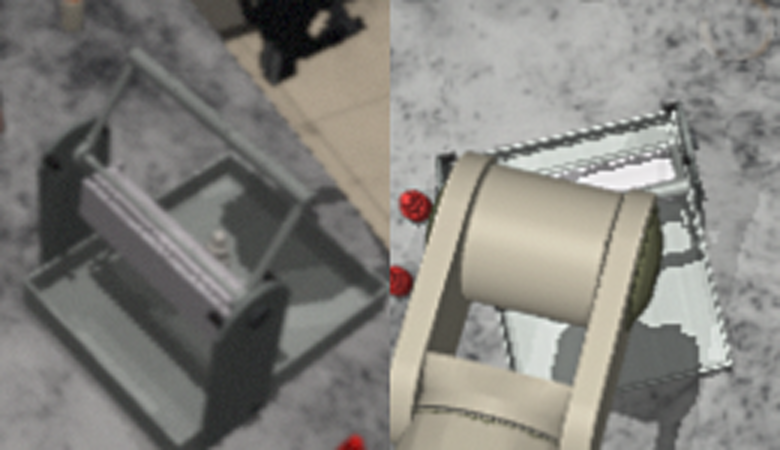

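One bottle is visible in the tray at (220,240). Pushing the bar along the stand's +x.

>>> step_arm(
  plan="-2 0 0 0 0;-4 0 0 0 0;-5.5 0 0 0 0;-7 0 0 0 0;-8.5 0 0 0 0;-10 0 0 0 0;-11 0 0 0 0;-12 0 0 0 0;-13 0 0 0 0;-14 0 0 0 0",
)

```text
time_s: 9.05
eef_pos: [610.1, 49.9, 230.8]
ee_rot: [0.0, -0.118, 0.993, -0.0]
force: [-0.9, -0.7, 1.1]
grip_width: -0.0
```

```bash
python3 d.py 644 58 230; python3 - <<'E'
from h import *
im,d=cams.capture('scene'); P=cloud('scene',d).reshape(-1,3)
m=P[(P[:,0]>480)&(P[:,0]<720)&(P[:,1]>90)&(P[:,1]<180)&(P[:,2]>196)&(P[:,2]<275)]
print(len(m),np.round(np.median(m,0)),np.round(m.min(0)),np.round(m.max(0)))
E
```

```text
9.05 [610.1  49.9 230.8] F [-0.9 -0.7  1.1] w -0.0 shift cm [-3.49 -0.01  0.08] twist -0.02 tilt [ 0.001 -0.    -1.   ] [-0.11  0.5   1.17  0.    1.47 -1.92]
201 [524. 123. 245.] [508.  91. 196.] [548. 134. 254.]
```

```bash
python3 - <<'E'
from h import *
im,d=cams.capture('scene'); u,v=map(int,proj('scene',[560,40,180])); save('c8.png',im[v-75:v+75,u-75:u+75],k=4)
P=cloud('scene',d)
E
```

```text
(no output)
```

View pics/c8.png

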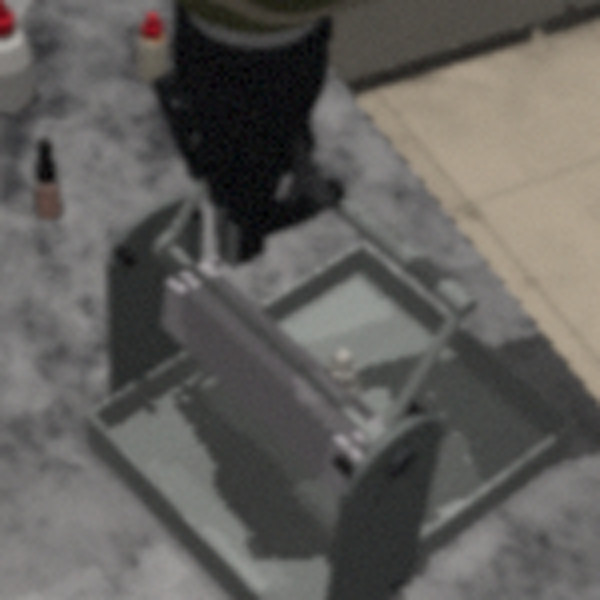

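The fingers passed above the bar, which is still tipped. Measuring where the fingertips really are.

```bash
python3 - <<'E'
from h import *
s=readout.sense(); print(s['eef_pos'],proj('scene',s['eef_pos']))
im,d=cams.capture('scene'); P=cloud('scene',d)
m=(np.abs(P[...,0]-610)<35)&(np.abs(P[...,1]-50)<35)&(P[...,2]>196)&(im.max(-1)<60)
v,u=np.where(m)
for r in range(v.max()-25,v.max()+1):
    k=m[r]
    if k.sum(): print(r,np.where(k)[0][[0,-1]],np.round(np.nanmedian(P[r][k],0)),np.round(np.nanmin(P[r][k][:,2])))
E
```

```text
[610.14694716  49.92954949 230.2865436 ] [273.49048614 215.53716428]
185 [260 282] [625.  59. 339.] 306.0
186 [261 282] [625.  62. 338.] 304.0
187 [261 283] [624.  62. 336.] 305.0
188 [262 285] [623.  64. 334.] 303.0
189 [262 284] [623.  62. 329.] 299.0
190 [266 283] [622.  63. 326.] 308.0
191 [266 283] [623.  63. 320.] 303.0
192 [266 283] [620.  61. 313.] 300.0
193 [267 283] [619.  58. 305.] 301.0
194 [267 282] [619.  59. 306.] 299.0
195 [267 284] [617.  62. 306.] 296.0
196 [268 282] [619.  64. 305.] 291.0
197 [269 281] [618.  65. 306.] 289.0
198 [269 281] [617.  64. 302.] 289.0
199 [269 281] [618.  64. 300.] 287.0
200 [269 280] [619.  65. 298.] 284.0
201 [269 281] [616.  61. 292.] 281.0
202 [269 281] [617.  62. 288.] 277.0
203 [269 281] [616.  60. 284.] 277.0
204 [269 279] [615.  60. 279.] 273.0
205 [269 279] [616.  59. 275.] 269.0
206 [269 279] [615.  60. 271.] 265.0
207 [269 279] [615.  58. 268.] 261.0
208 [270 278] [616.  60. 264.] 261.0
209 [272 276] [616.  61. 265.] 260.0
210 [274 274] [615.  60. 261.] 261.0
```

The fingertips show at z ≈ 255 while the TCP reads 230, so the visible finger ends sit about 25 mm behind the reported TCP. This also explains the 18 mm grip, which was on the cap. I'll go back over the bar and push about 23 mm lower.

>>> step_arm(
  plan="0 0 -4 0 0;0 0 -5 0 0;4 0 -5 0 0;8 0 -5 0 0;12 0 -5 0 0;14 0 -4 0 0;14 0 -1 0 0;14 0 2.3 0 0;14 0 2.3 0 0;14 0 2.3 0 0",
)

```text
time_s: 10.2
eef_pos: [473.5, 16.9, 208.3]
ee_rot: [0.0, -0.118, 0.993, -0.0]
force: [0.1, 0.0, 0.8]
grip_width: -0.0
```

>>> step_arm(
  plan="-2 0 0 0 0;-4 0 0 0 0;-5.5 0 0 0 0;-7 0 0 0 0;-8 0 0 0 0",
)

```text
time_s: 10.7
eef_pos: [552.6, 35.8, 209.4]
ee_rot: [0.002, -0.118, 0.993, -0.0]
force: [-0.4, -0.2, 0.1]
grip_width: 0.001
```

```bash
cat > e.py <<'E'
from h import *
im,d=cams.capture('scene'); P=cloud('scene',d).reshape(-1,3)
m=P[(P[:,0]>480)&(P[:,0]<720)&(P[:,1]>90)&(P[:,1]<180)&(P[:,2]>207)&(P[:,2]<275)]
print(len(m),np.round(np.median(m,0)),np.round(m.min(0)),np.round(m.max(0)))
E
python3 d.py 644 58 208;python3 e.py
```

```text
10.7 [552.6  35.8 209.4] F [-0.4 -0.2  0.1] w 0.001 shift cm [-9.4   0.01  0.17] twist -0.01 tilt [ 0.003 -0.001 -1.   ] [-0.15  0.37  1.41 -0.    1.35 -1.95]
208 [555. 126. 261.] [543.  90. 208.] [565. 138. 268.]
```

The bar is rising (z 261). Continuing.

>>> step_arm(
  plan="-1 0 0 0 0;-2 0 0 0 0;-3 0 0 0 0;-4 0 0 0 0;-5 0 0 0 0;-6 0 0 0 0;-7 0 0 0 0;-8 0 0 0 0;-9 0 0 0 0;-9 0 0 0 0",
)

```text
time_s: 11.75
eef_pos: [639.4, 56.9, 208.5]
ee_rot: [0.001, -0.118, 0.993, -0.0]
force: [0.1, 0.4, -0.4]
grip_width: -0.003
```

```bash
python3 d.py 470 17 270;python3 e.py
```

```text
11.75 [639.4  56.9 208.5] F [ 0.1  0.4 -0.4] w -0.003 shift cm [17.39  0.1  -6.18] twist -0.0 tilt [ 0.002 -0.    -1.   ] [-0.09  0.58  1.1   0.    1.46 -1.9 ]
212 [654. 127. 215.] [533.  90. 207.] [669. 160. 219.]
```

Bucket upright (bar z about 215). I'll rise and pull the arm well clear to check.

>>> step_arm(
  plan="0 0 -4 0 0;0 0 -8 0 0;4 0 -8 0 0;8 0 -8 0 0;12 0 -8 0 0;17 0 -8 0 0;22 0 -8 0 0;22 -5 -8 0 0;22 -10 -8 0 0;22 -15 -8 0 0",
)

```text
time_s: 12.8
eef_pos: [459.3, -142.2, 288.7]
ee_rot: [0.001, -0.118, 0.993, -0.001]
force: [0.2, 1.1, 0.3]
grip_width: 0.006
```

>>> step_arm(
  plan="0 -5 0 0 0;0 -10 0 0 0;0 -15 0 0 0;0 -20 0 0 0;0 -20 0 0 0;0 -20 0 0 0;0 -20 0 0 0",
)

```text
time_s: 13.5
eef_pos: [506.8, -334.1, 288.2]
ee_rot: [0.0, -0.119, 0.993, -0.0]
force: [0.0, 0.7, 0.1]
grip_width: -0.003
```

```bash
python3 d.py 470 17 270;python3 e.py;  python3 - <<'E'
from h import *
ims=[]
for n in ['scene','top']:
    im,d=cams.capture(n); u,v=map(int,proj(n,[540,30,100])); ims.append(im[v-75:v+75,u-65:u+65])
    for t in ['new_bottle_center']:
        P=cloud(n,d)
        for r in spotter.regions_of(n,t): print(n,round(r['conf'],2),np.round(r['extent']),np.round(np.nanmedian(P[r['pixels']],0)))
save('c9.png',np.hstack(ims),k=3)
E
```

```text
13.5 [ 506.8 -334.1  288.2] F [0.  0.7 0.1] w -0.003 shift cm [-4.69 34.99  1.8 ] twist 0.02 tilt [ 0.001 -0.001 -1.   ] [-0.78  0.47  1.08  0.    1.6  -2.58]
211 [655. 128. 215.] [635.  90. 207.] [669. 160. 219.]
scene 0.44 [298. 243.   8.  13.] [511.  13.  42.]
top 0.46 [198. 193.  84.  85.] [540.  42. 177.]
```

View pics/c9.png

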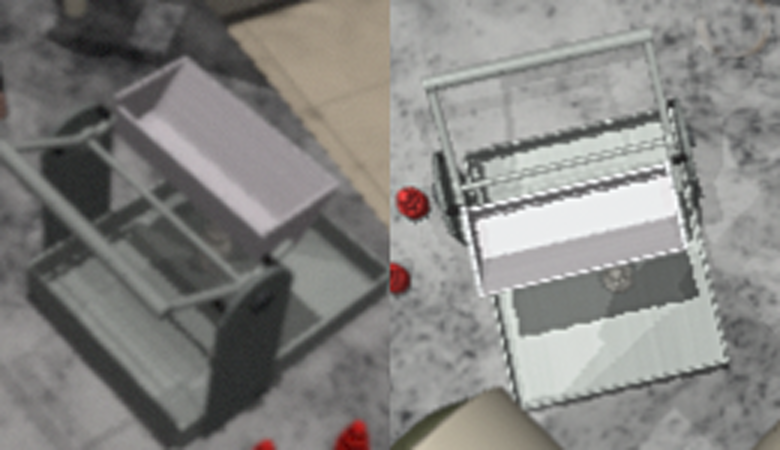

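The bucket is upright and empty, and one bottle stands in the tray at top crop (617,278). I need to find the second by depth.

```bash
python3 - <<'E'
from h import *
yaw=np.radians(13.62);c,s=np.cos(yaw),np.sin(yaw); ims=[]
for n in ['scene','top']:
    im,d=cams.capture(n); P=cloud(n,d)
    D=P[...,:2]-[584.5,43.5]; L=D@np.array([[c,-s],[s,c]])
    ins=(L[...,0]>-180)&(L[...,0]<52)&(np.abs(L[...,1])<92)
    m=ins&(P[...,2]>14)&(P[...,2]<120)
    k,lab,st,ce=cv2.connectedComponentsWithStats(m.astype(np.uint8))
    for j in range(1,k):
        q=lab==j
        if st[j,4]>3: print(n,st[j],'stand',np.round(np.median(L[q],0)),np.round(np.percentile(L[q],[5,95],axis=0).ravel()),'z',np.round([P[q][:,2].min(),P[q][:,2].max()]),im[q].mean(0).round())
    t=ins&(P[...,2]>150)&(P[...,2]<232)&(L[...,0]<-25)
    print(n,'trough max z',np.round(np.nanmax(P[t][:,2])),'floor n',(t&(P[...,2]<172)).sum())
    # tray floor visibility by 20mm cells
    f=ins&(P[...,2]<12); H=np.histogram2d(L[f][:,0],L[f][:,1],bins=[np.arange(-180,61,20),np.arange(-100,101,20)])[0].astype(int); print(H)
    u,v=map(int,proj(n,[540,30,60])); g=np.clip(im[v-50:v+50,u-50:u+50].astype(float)*1.9,0,255).astype(np.uint8); ims.append(g)
save('c10.png',np.hstack(ims),k=4)
E
```

```text
scene [294 234  10  14  74] stand [-81. -11.] [-92. -24. -76.  -5.] z [15. 65.] [94. 92. 88.]
scene [293 243   6   7  22] stand [-73. -15.] [-77. -23. -72.  -8.] z [14. 28.] [81. 80. 77.]
scene [296 276   2   4   5] stand [-11.  59.] [-13.  57.  -9.  60.] z [17. 25.] [86. 87. 83.]
scene trough max z 207.0 floor n 564
[[ 0  0  0  0  0 16 41 44 47 16]
 [ 0  0  0  0  0 11 46 41 44 19]
 [ 0  0  0  0  0  1 12 41 44 18]
 [19 36 14  4 33 21  0 12 47 21]
 [14 20 22  3 10 12  0  0 28 21]
 [22 42 41 44 44 12  3  0  2  8]
 [25 37 47 42 40 19 18  0  0  0]
 [16 31 30 31 17 41 48 10  0  0]
 [ 9 15 16 18 17 47 53 44  7  0]
 [26 46 43 44 54 46 51 53 47  3]
 [25 44 48 52 47 49 59 55 57 23]
 [ 9 16 16 16 17 19 16 15 21  7]]
top [213 227  10  10  78] stand [-92. -18.] [-101.  -28.  -82.   -6.] z [15. 69.] [122. 121. 116.]
top trough max z 210.0 floor n 1078
[[28 49 49 48 45 50 48 50 46 30]
 [29 49 47 47 50 46 50 46 50 27]
 [27 47 48 49 49 47 49 47 45 30]
 [29 46 49 47 47 47 47 51 50 28]
 [29 46 49 28  6 46 48 49 46 28]
 [17 12 12  7  2 14 10 13 12  7]
 [12  0  0  0  0  0  0  0  0  0]
 [11  0  0  0  0  0  0  0  0  0]
 [ 1  0  0  0  0  0  0  0  0  0]
 [ 5 17 16 16 16 16 17 18 16 10]
 [11 30 29 32 29 30 30 28 29 17]
 [10 25 27 27 29 28 27 30 27 17]]
```

View pics/c10.png

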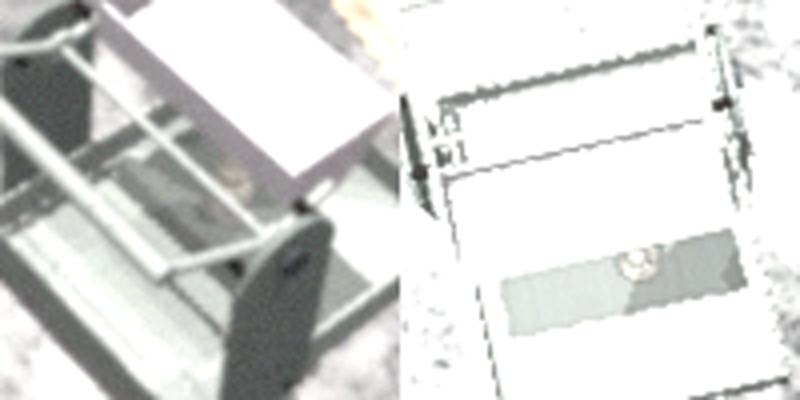

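```bash
python3 - <<'E'
from h import *
yaw=np.radians(13.62);c,s=np.cos(yaw),np.sin(yaw)
for n in ['scene','top']:
    z=np.load(n+'.npz'); im,d=cams.capture(n); P=cloud(n,d)
    P0=cloud(n,z['d']).reshape(-1,3)
    for nm,Q in [('before',P0),('after',P.reshape(-1,3))]:
        m=Q[(Q[:,0]>600)&(Q[:,0]<720)&(Q[:,1]>-100)&(Q[:,1]<190)&(Q[:,2]>205)&(Q[:,2]<225)]; print(n,nm,'bar',len(m),m.mean(0).round(1))
    df=((np.abs(d-z['d'])>12)&(d>0)&(z['d']>0)).astype(np.uint8)
    df=cv2.morphologyEx(df,cv2.MORPH_OPEN,np.ones((3,3)))
    k,l,st,_=cv2.connectedComponentsWithStats(df)
    for j in range(1,k):
        X=P[l==j]; o=np.median(X,0); L=(o[:2]-[584.5,43.5])@np.array([[c,-s],[s,c]])
        print(n,st[j],'world',o.round(),'stand',L.round(),im[l==j].mean(0).round())
E
```

```text
scene before bar 522 [667.6  72.  214.3]
scene after bar 525 [667.9  70.6 214.2]
scene [  217     0   295   236 20735] world [310.  82. 483.] stand [-258.  102.] [71. 67. 57.]
scene [480 106   3   3   9] world [-1589.  -998.  -734.] stand [-2358.  -500.] [76. 74. 64.]
scene [265 173   9  16 112] world [ 458. -262.    0.] stand [-194. -267.] [56. 56. 57.]
scene [306 218  13  18 164] world [515.  70. 166.] stand [-62.  43.] [171. 165. 168.]
scene [294 235  10  11  70] world [508.  13.  45.] stand [-81. -12.] [94. 92. 88.]
top before bar 454 [664.3  64.8 214.6]
top after bar 446 [664.5  64.6 214.7]
top [  108   157   329   227 27737] world [ 327. -125.  618.] stand [-290. -103.] [165. 159. 142.]
top [175 208  11  12 102] world [531.  94. 165.] stand [-40.  62.] [223. 224. 225.]
top [214 228   9   8  61] world [498.   4.  52.] stand [-93. -18.] [124. 123. 118.]
top [   0  324   34   60 1184] world [ -35. 1070. -850.] stand [-360. 1144.] [186. 177. 159.]
```

```bash
python3 - <<'E'
from h import *
z=np.load('scene.npz'); im,d=cams.capture('scene'); P=cloud('scene',d)
w=(slice(270,286),slice(286,308))
print((d-z['d'])[w].round().astype(int)); 
print((im.astype(int).sum(-1)-z['im'].astype(int).sum(-1))[w])
E
```

```text
[[   3   -1   -2    0    0    0   -2   -3   -4    3   -2    2   -6   -1
     0   -2    1   -2    1   -1   -1   -3]
 [  -1    4    2    1    1   -1   -3    3    4   -1   -3    2   -1   -1
    -2    0   -1    1   -1    2   -2   -1]
 [   1   -2   -2    0    1   -4    2    3   -6    3   -1   -1    1    4
    -4    2   -5    1   -1    0   -1    4]
 [  -4   -9   -4   -1    0   -2    0    1    3    7   -3    2    6    1
    -3   -1   -1    3    0   -2   -1    5]
 [   3    1   -4    0    5    0    1   -1   -3    0    4   -2   -1   -1
     2    0   -2    3   -1    1    0   -1]
 [   1   -2    0   -4    0   -2    1   -2   -2   -4   -1   -6    3    0
     1    0    3   -4    0   -5   -2    0]
 [   5    3    3    0   -1   -3   -2    0   -1   -3    7  -17    2    3
     1   -2   -2   -4   -4 -943    2    0]
 [  -1   -5    0    1   -2   -3   -1    0    0    5  -19  -27    2    0
     1    3   -1    0  940    0    2    8]
 [   4   -1    1   -7    0    0    4   -2    3    7  -17   -2    3    0
     0   -1    1   -2    2   -1   -1   -4]
 [  -2    2    4    4    0    6    0   -1    2    0  -17    1   -
[... 1529 characters left out ...]
7  46  41  11   5  -3   5  -6
    4   1  -3 -11]
 [  9   5   8   1  13   5   5   8   7   6  33  13  18   6  -4 -12  11  -5
   14   5  17   8]
 [ -1   9   2   3   8   6  10   2  10   6  -7 -31  -9  -2  13  -3  12  -9
    4  -3  12   9]
 [ 14   3   5   7  17   8   4  12   7 -13 -36 -46 -18   6  -8   4   5  10
   16  14  -1   4]
 [ 13   8  11   8   5  16  14   6  12  -1 -21 -28  -6  -5   2   2   4   2
   19   5  -4  -2]
 [ 22   0  11   9  18  15  19  15   3   6   0  -4  -2  19   4  -1   5  -4
    5   4   7  -2]
 [ 19  15   2   6   6  11  14   1   2   5  12   8  10   4   1   2   7   8
    3  -4   9  14]
 [  9  15   7  10   2  14  11   9   8   7   8   8  -4  -2   0  17   2  -3
   -2  13  -5  10]]
```

A new object, absent from the first picture, shows behind the cheek at scene pixel (297,278). It is 17–27 mm nearer the camera than the empty tray floor, bright with a shadow below it, at about stand (-11, +59). This fits the second bottle lying in the tray under the bucket. Handing in.

```bash
python3 -c "
from rig import workorder; print(workorder.finish_job())"
```

```text
the job is handed in; nothing more can be done
None
```

I put the matching white bottle into the free part of the bucket, and the bucket tipped and dumped its load. I then pushed the bucket back upright by its crossbar and handed the job in at about 14 s of the 53 s allowed.

- **Bucket:** it is upright, with the bar within about 1.5 mm of its starting position in both cameras. The trough is empty, and the arm is well clear of the stand.
- **Bottles:** one is plainly standing in the tray, at about stand (-87, -15). The other is mostly hidden under the bucket. Only a small new patch of it shows, at about stand (-11, +59), 17–25 mm high, so its place in the tray is inferred. No stray bottle showed in the parts of the worktop the arm left in view.
- **What disagreed:** the real fingertips sat about 25 mm behind the reported TCP. This meant I gripped the bottle by its cap (18 mm opening), and my first push passed over the bar. I repeated the push about 23 mm lower and it worked.
- **Forces:** the largest wrist force I saw reported was about 6 N; I only read it at the end of each move.

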